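Book in a delivery: draw the hand scanner from its holster and scan slip, then carton

TASK

Book in the delivery: draw the hand scanner up out of its bench holster, aim its window at the bar code on the paper delivery slip from about a hand's breadth above and keep it still there for a good second, then turn it to face the white label with the red band on the front of the carton. Finish holding the scanner up in the air, still, about a hand's breadth in front of that label and aimed at its middle; the program ends with the scanner held like that. Do not shift the carton or the small things standing about.

Things in the scene. Friction and masses are not known exactly. Their poses are not given: they have to be found in the camera images.
- scanner: black pistol-shaped hand scanner, 0.15 to 0.25 kg, 43 mm thick (own z 1 to 44 mm). Own frame, mm: head is a bar x -94 to -42, y -112 to 40; the window end is y = -112; the grip leaves the head along +x, to x = 58 (y -18 to 34 near the head, 2 to 46 at its end); trigger x -46 to -14, y -31 to -18; centre of mass (-41, -16, 22). Starts nose down in the holster: own +y up, leaning a few degrees
- scanner_window (a point): centre of the scanner's window, at (-67, -112, 22.5) mm in the scanner's frame, same axes; it looks along its own -y. It reads codes 40 to 200 mm straight in front of it, within 30 mm of its line of sight, up to 45 degrees off square
- scanner_grip (a point): a good place for the fingers: where the grip joins the head, at (-42, 10, 22.5) mm in the scanner's frame, 43 mm across its z; in the holster the scanner's top is 30 mm above it, the holster's rim 54 mm below it
- scanner_butt (a point): middle of the end face of the grip, at (58, 24, 22.5) mm in the scanner's frame; at the start it points roughly towards the robot. A short piece of cord (it touches nothing) leaves it towards own +x +y
- holster: grey steel holster screwed to the bench: base 118 x 100 x 5 mm, upright plate, open-topped pocket 54.5 x 47 mm inside (2 mm clearance round the scanner's head, front wall slotted), seat 30 mm, rim 98 mm, flared lip to 106 mm above the bench. Origin on the bench under the pocket's axis, z up, -x where the scanner's grip points. The scanner lifts straight up out of it, 76 mm to clear the lip
- slip: white paper delivery slip, 148 x 105 mm (x by y), fixed flat on the bench, origin at its middle, z up
- slip_code (a point): middle of the slip's printed black bar code, 22 mm (x) by 66 mm (y), 35 mm from the slip's middle along its +x; same axes as the slip
- carton: the brown parcel carton, loose, 0.6 kg, 212 x 254 x 119 mm (x by y by z), origin at the middle of its underside; its front face, at own x = -104 mm, has the printed labels and faces roughly towards the robot (outward along its own -x)
- carton_label (a point): middle of the white label with the red band, about 60 x 40 mm, on the carton's front face, at (-104, 29, 69) mm in the carton's frame; the middle one of three labels: a plain white label lies on its -y side, a narrow upright strip on its +y side; same axes as the carton
- filter: bystander: white and blue spin-on oil filter, loose, 68 mm across, 84 mm high, origin at the middle of its underside; leave it alone
- masking_tape: bystander: cream roll of masking tape lying flat, loose, 100 mm across, 25 mm high; leave it alone
- lamp_carton: bystander: small white and red lamp carton, loose, 45 x 53 x 50 mm; leave it alone
- marker: bystander: black and white marker pen lying on the bench, loose, 135 mm long, 17 mm thick; leave it alone
Things that resemble listed ones, but are neither listed nor needed, are in the scene too. There is more than one size of the holster; the one meant has the size given above.

How it is judged:
On the way, in this order (a step that is already met when the one before it is completed fails the run):
1. the scanner has been drawn out of the holster and is held above it (z of scanner_window in the frame of holster above 0.108 m and contact force between scanner and the fingers above 1 N and contact force between scanner and holster below 0.2 N), for 0.1 s.
2. the slip's bar code is read: 40 to 200 mm in front of the window, within 30 mm of its line of sight, under 48 degrees off square, with the scanner held still off everything for 0.6 s (y of slip_code in the frame of scanner_window between -0.2 and -0.04 m and x of slip_code in the frame of scanner_window between -0.03 and 0.03 m and z of slip_code in the frame of scanner_window between -0.03 and 0.03 m and angle between the y axis of scanner and the z axis of slip, either way round below 0.85 rad and contact force between scanner and the fingers above 1 N and linear speed of scanner below 0.04 m/s and height (world z) of each of scanner_window, scanner_butt above 0.02 m and contact force between scanner and holster below 0.2 N and contact force between scanner and carton below 0.2 N), for 0.6 s.
At the end, for the whole second after the job is handed in: scanner held still in the fingers, clear of holster and carton, window and grip end over 20 mm above the bench; the red-banded label 40 to 200 mm before the window, within 30 mm of its line of sight, under 48 degrees off square; carton within 20 mm, bystanders within 30 mm of their starts (y of carton_label in the frame of scanner_window between -0.2 and -0.04 m and x of carton_label in the frame of scanner_window between -0.03 and 0.03 m and z of carton_label in the frame of scanner_window between -0.03 and 0.03 m and angle between the y axis of scanner and the x axis of carton, either way round below 0.85 rad and contact force between scanner and the fingers above 1 N and linear speed of scanner below 0.04 m/s and height (world z) of each of scanner_window, scanner_butt above 0.02 m and contact force between scanner and holster below 0.2 N and contact force between scanner and carton below 0.2 N and distance of carton from where it was at the start of the episode below 0.02 m and distance of each of filter, masking_tape, lamp_carton, marker from where it was at the start of the episode below 0.03 m); the arm keeps its last pose, push and grip.
It fails at once if the carton is shifted by more than 20 mm (distance of carton from where it was at the start of the episode above 0.02 m).
It fails at once if the oil filter is moved by more than 30 mm (distance of filter from where it was at the start of the episode above 0.03 m).
It fails at once if the roll of masking tape is moved by more than 30 mm (distance of masking_tape from where it was at the start of the episode above 0.03 m).
It fails at once if the small lamp carton is moved by more than 30 mm (distance of lamp_carton from where it was at the start of the episode above 0.03 m).
It fails at once if the marker pen is moved by more than 30 mm (distance of marker from where it was at the start of the episode above 0.03 m).
It also fails if it takes over 32 s, if anything falls off the work surface, if the arm or the gripper's body presses on something with over 40 N, if the wrist force passes 120 N, or if a joint passes its speed limit or range.

ROBOT

A 6-joint arm with a two-finger parallel gripper is mounted at the origin on a cart in front of the work surface, level with it; the furniture and walls round the work are solid. World frame = base frame: x ahead of the robot, y to its left, z up, the work surface at z = 0. Lengths are in m, angles in rad, forces in N, time in s.
With the tool pointing down it reaches from about 0.35 to 1 m from the base axis. Payload 7.1 kg.
Tool frame: the origin (TCP) lies between the finger pads; the fingertips stand 17 mm ahead of it and the grasp point (between the pads) lies 2 mm behind it; x points along the fingers, y is the direction in which the jaws open and shut, and the axes are right-handed (so a half turn about x gives the same grasp; the last joint's range is limited). The gripper opens to 85 mm and grips with 20 to 120 N. Pads are 22 mm wide; open, the fingers measure 114 mm over their backs; the gripper's body (76 mm by 85 mm) begins 54 mm behind the grasp point. The pads swing forward as they close: fully open they stand 13 mm farther back than shut.
Start: joints at [1.21, 0.423, 1.63, -0, 1.089, -0.019], TCP at [0.209, 0.589, 0.248] pointing down, gripper open.
Joint ranges: [-3, 3], [-0.9, 2.11], [0.09, 2.58], [-1.31, 4.45], [0.11, 2.69], [-2.54, 2.54]. Speed limits (rad/s): [2.39, 2.39, 3.01, 3.14, 3.14, 3.14].

INTERFACE

Orientations are given as a unit quaternion [w, x, y, z].
In Python, from bench import r gives the robot as it stands. The module is installed in compiled form; this text tells all that it offers.
- The arm moves only by the tool drive_tool, never from a script. Its argument "motion" is a list of rows, each an object of numbers: "fingers": the finger opening in cm, from 0 to 8.54; "x", "y", "z": the shift along the tool's x, y, z in cm; "wx", "wy", "wz": the turn, a rotation vector about the tool's x, y, z in degrees. In form: [{"fingers": .., "x": .., "y": .., "z": .., "wx": .., "wy": .., "wz": ..}, ...]. A call has 1 to 8 rows; each row shifts and turns the commanded pose from where the row before left it, along the tool's axes as they then stand; what a row does not reach is not made up. A row lasts 1/8 s, in which the tool goes at most 62.5 mm and 10.7 degrees, less where a joint would pass 70% of its speed; a pose out of reach is approached as far as the arm can. A call with a gripper value outside its range is refused whole. The fingers move at their own pace and stop on an object; "grip_force" is the grip in N (left out, the last holds). Time passes only in rows, so rows that do not move let the fingers close. It gives the time, the measured TCP pose, the force and the opening at its end, in the units of the state.
- r.observe(): the state, without advancing time (a new reading comes with each control period).
- r.snapshot(name): name is "scene" or "top"; returns (picture, depth): 384x512x3 uint8, red, green, blue; 384x512 float32, m along the optical axis (not along the pixel's ray), 0 where there is no reading.
- r.get_calibration(name): a dict with "camera_matrix" (3x3 intrinsics, pixels), "extrinsics" (4x4, takes a point from camera to world coordinates). Camera axes: x right, y up, looking along -z (the intrinsics and any distortion apply to the point x, -y, -z); pixel columns grow to the right and rows downward; lengths in m; the calibration is good to about 2 mm. A picture is of the moment at which its call begins. get_calibration takes no time and is no camera call.
- r.job_done(): hands the job in, once; it reports no verdict.
Trained networks look in the newest picture that a camera, given by its name, has taken for a name from the list of things; names that differ only in an ending like _2 or _b are one class to them, and where a whole thing is asked for, a point or a joint stands for the part that bears it (a point fixed in the world has none). Each returns a list of dicts, best first, with "p" (0 to 1); they miss things now and then, are a little off and sometimes report something else, mostly with a low value. They report only what shows in the picture. A call takes as long as a camera call. They do not tell look-alikes from the thing itself.
- r.spot_in(target, camera): "rect" ([left, top, width, height] as shares, 0 to 1, of the picture: columns of its width, rows of its height, round what is visible of it).
- r.tip_of(target, camera): "position" ([column, row] as shares, 0 to 1, of the picture: columns of its width, rows of its height: a listed point, or the origin of a listed thing).
The state is a dict: "time": time; "joint_pos": joint angles; "joint_velocities": joint speeds; "effort": joint torques, N m; "eef_pos": TCP position; "orientation": TCP orientation; "contact_force": force on the tool from outside, world axes, zero at the start; "torque": the same for the moment, N m; "gripper_width": finger opening in m.
Only numpy, scipy, OpenCV 4.12 (cv2) and the standard library are available. Lean on these libraries where they do the work, as an engineer would, in place of code of your own. Each camera call takes 0.05 s, during which the arm holds its last target. There are 200 camera calls.

## Working session

There is one attempt and no reset: what is moved stays moved. The work goes in short steps, Python scripts to look and compute and a tool call to move; the robot and the scene stay as the last step left them, time stands still between calls to the robot, and variables do not carry over. Pictures are saved under pics/ and viewed, about 8 in all and at most 12, crops included, and the job is handed in when it is done.

Besides the shell and the picture viewer there is one more tool, called after "Emit:" as name(argument=value, ...) on one line, values as JSON. drive_tool: Moves the arm, as the interface text tells. Its arguments: {"type":"object","properties":{"motion":{"type":"array"},"grip_force":{"type":"number"}},"required":["motion"]}

```bash
mkdir -p pics; cat > h.py <<'E'
import numpy as np, cv2
from bench import r
from scipy.spatial.transform import Rotation as R
def cal(c):
    k=r.get_calibration(c); return np.array(k["camera_matrix"]),np.array(k["extrinsics"])
def w2p(c,p):
    K,E=cal(c); q=np.linalg.inv(E)@np.append(p,1); u=K@np.array([q[0],-q[1],-q[2]]); return u[:2]/u[2]
def p2w(c,u,v,d):
    K,E=cal(c); a=np.linalg.inv(K)@np.array([u,v,1])*d; return (E@np.array([a[0],-a[1],-a[2],1]))[:3]
def onz(c,u,v,z):
    a=p2w(c,u,v,0.);b=p2w(c,u,v,1.); return a+(b-a)*(z-a[2])/(b[2]-a[2])
def cloud(c,D):
    K,E=cal(c); v,u=np.mgrid[:384,:512]; a=np.linalg.inv(K)@np.stack([u.ravel(),v.ravel(),np.ones(u.size)])*D.ravel()
    return (E[:3,:3]@(a*np.array([[1],[-1],[-1]]))+E[:3,3:]).T.reshape(384,512,3)
def tool():
    s=r.observe(); return np.array(s["eef_pos"]),R.from_quat(np.array(s["orientation"])[[1,2,3,0]]),s
def snap(c,tag):
    P,D=r.snapshot(c); np.savez(f"{tag}.npz",P=P,D=D); return P,D
E
python3 - <<'E'
from h import *
ims=[]
for c in("scene","top"):
    P,D=snap(c,c+"0"); cv2.imwrite(f"pics/{c}0.png",cv2.resize(P[:,:,::-1],(800,600),interpolation=cv2.INTER_CUBIC))
    K,E=cal(c); print(c,E[:3,3].round(3),(-E[:3,2]).round(2),K[0,0])
    for t in("scanner_grip","scanner_window","scanner_butt","holster","slip","slip_code","carton","carton_label","filter","masking_tape","lamp_carton","marker"):
        for o in r.tip_of(t,c)[:3]:
            u,v=np.array(o["position"])*[512,384]; d=D[min(int(v),383),min(int(u),511)]
            print(t,round(o["p"],2),(round(u),round(v)),p2w(c,u,v,d).round(3))
s=r.observe();print(s["time"],s["orientation"],s["eef_pos"],s["gripper_width"])
E
```

```text
scene [-0.277 -1.034  1.213] [ 0.46  0.6  -0.65] 482.17951122206034
scanner_grip 0.84 (308, 225) [ 0.478 -0.288  0.165]
scanner_grip 0.44 (281, 220) [ 0.415 -0.236  0.181]
scanner_grip 0.31 (217, 195) [ 0.426  0.159 -0.003]
scanner_window 0.94 (317, 248) [ 0.502 -0.316  0.072]
scanner_butt 0.76 (278, 222) [ 0.411 -0.227  0.168]
scanner_butt 0.5 (260, 211) [ 0.503 -0.015  0.003]
holster 0.74 (319, 259) [ 0.515 -0.318  0.012]
holster 0.59 (246, 264) [ 0.309 -0.196  0.016]
holster 0.39 (219, 194) [ 0.44   0.163 -0.006]
slip 0.97 (258, 215) [ 0.489 -0.019 -0.007]
slip_code 0.95 (260, 210) [ 0.511 -0.004 -0.005]
carton 0.95 (249, 158) [0.606 0.201 0.068]
carton_label 0.83 (231, 159) [0.565 0.266 0.043]
filter 0.79 (311, 205) [ 0.651 -0.124  0.033]
masking_tape 0.67 (359, 230) [ 0.732 -0.291 -0.004]
lamp_carton 0.55 (313, 227) [ 0.487 -0.301  0.161]
marker 0.58 (277, 224) [ 0.409 -0.224  0.16 ]
marker 0.41 (220, 193) [ 0.443  0.16  -0.   ]
marker 0.17 (316, 225) [ 0.496 -0.306  0.169]
top [ 0.275 -0.04   1.282] [ 0.22  0.02 -0.98] 433.8480759226037
scanner_grip 0.88 (345, 214) [ 0.487 -0.2
[... 240 characters left out ...]
0.007 -0.002]
slip_code 0.78 (250, 205) [ 0.517 -0.011 -0.005]
slip_code 0.59 (158, 175) [0.561 0.259 0.076]
carton 0.66 (162, 149) [0.628 0.25  0.116]
carton 0.36 (345, 211) [ 0.494 -0.262  0.169]
carton_label 0.92 (158, 176) [0.562 0.264 0.055]
carton_label 0.67 (351, 152) [ 0.716 -0.305 -0.006]
carton_label 0.58 (162, 150) [0.622 0.249 0.118]
masking_tape 0.61 (352, 152) [ 0.714 -0.306 -0.001]
masking_tape 0.24 (308, 176) [ 0.61  -0.172  0.048]
lamp_carton 0.62 (308, 177) [ 0.607 -0.172  0.048]
marker 0.76 (185, 229) [0.422 0.171 0.018]
marker 0.62 (247, 219) [ 0.471 -0.007  0.003]
1.3 [ 0.69679464  0.12025248  0.69681139 -0.12029321] [0.20945355 0.58881718 0.24829859] 0.08498944057640576
```

View pics/scene0.png

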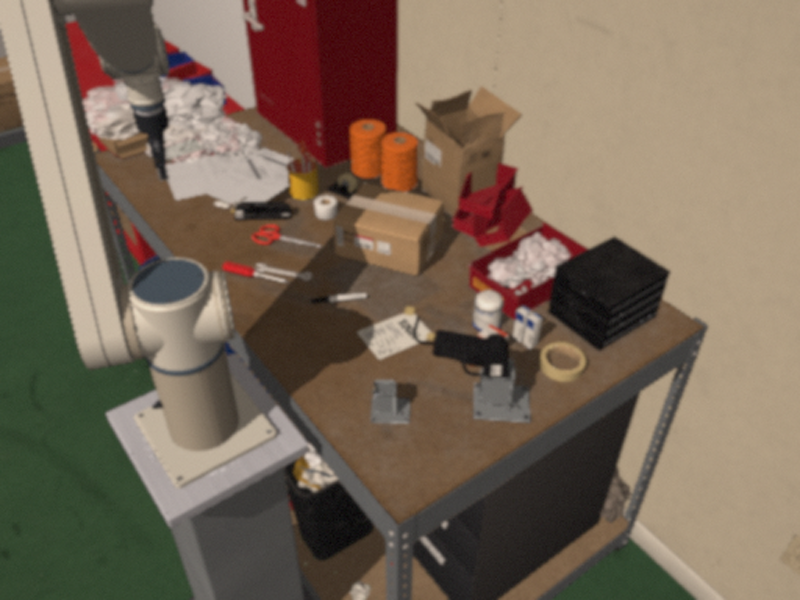

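View pics/top0.png

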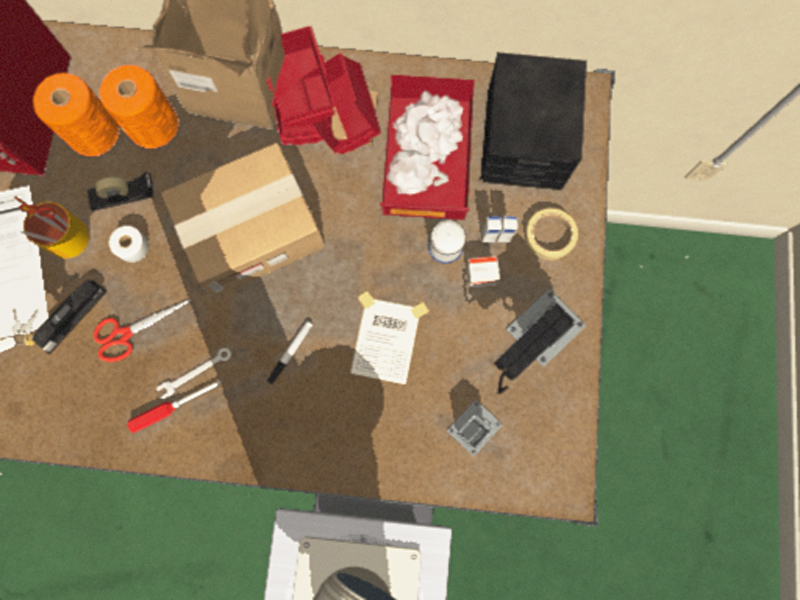

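The scene and top views show the scanner in the larger holster (top, 800-px picture, about 545,328), with its grip pointing lower left to (500,375). The small empty holster at (475,428) is the look-alike. The slip's bar code is at (390,322). The carton is at (240,215), and its label face is at the lower right, around (262,266). Other cartons and boxes (open carton at 225,60, white/blue boxes at 500,230) aren't listed.

```bash
python3 - <<'E'
from h import *
f=np.load("top0.npz");P,D=f["P"],f["D"];C=cloud("top",D)
m=(C[...,2]>.13)&(C[...,2]<.25)&(C[...,0]>.35)&(C[...,0]<.62)&(C[...,1]<-.15)&(C[...,1]>-.4)
q=C[m];print(len(q),q.min(0),q.max(0))
(c,s,a)=cv2.minAreaRect((q[:,:2]*1000).astype(np.float32));print(c,s,a,cv2.boxPoints((c,s,a)).round(0).tolist())
g=C[...,2]; 
# height profile along long axis
d=np.linalg.svd(q[:,:2]-q[:,:2].mean(0))[2][0]; d=d if d[0]<0 else -d; print("axis to butt",d,np.degrees(np.arctan2(d[1],d[0])))
t=(q[:,:2]-q[:,:2].mean(0))@d
n=np.array([-d[1],d[0]]);w=(q[:,:2]-q[:,:2].mean(0))@n
for k in np.arange(-.09,.1,.01):
    s=abs(t-k)<.005
    if s.sum()>3: print(round(k,3),(q[:,:2].mean(0)+k*d).round(3),s.sum(),np.median(q[s,2]).round(3),np.percentile(w[s],[3,97]).round(3))
# holster base
m=(C[...,2]<.012)
crop=cv2.resize(P[170:270,280:400],None,fx=5,fy=5,interpolation=cv2.INTER_CUBIC)
S=np.load("scene0.npz")["P"][195:285,225:345];crop2=cv2.resize(S,(600,450)[::1],interpolation=cv2.INTER_CUBIC)
cv2.imwrite("pics/crop1.png",np.vstack([cv2.resize(crop,(480,300))if 0 else cv2.resize(crop,(360,300)),cv2.resize(crop2,(360,270))])[:,:,::-1])
# carton
m=(C[...,2]>.10)&(C[...,2]<.135)&(C[...,0]>.45)&(C[...,0]<.8)&(C[...,1]>.05)&(C[...,1]<.45)
k=cv2.morphologyEx(m.astype(np.uint8),cv2.MORPH_OPEN,np.ones((3,3)));nl,L,st,_=cv2.connectedComponentsWithStats(k);i=1+st[1:,4].argmax();q=C[L==i]
r_=cv2.minAreaRect((q[:,:2]*1000).astype(np.float32));print("carton",r_,np.median(q[:,2]),cv2.boxPoints(r_).round(0).tolist())
# slip
h=(P.min(2)>150)&(abs(C[...,2])<.02)&(C[...,0]>.35)&(C[...,0]<.62)&(abs(C[...,1])<.1)
r_=cv2.minAreaRect((C[h][:,:2]*1000).astype(np.float32));print("slip",r_)
print("bench z",np.median(C[250:290,250:280,2]))
E
```

```text
1001 [ 0.37816906 -0.32121936  0.1348657 ] [ 0.54592002 -0.19412452  0.24995676]
(462.0855407714844, -245.74822998046875) (43.78620147705078, 189.95126342773438) 49.25715637207031 [[376.0, -200.0], [520.0, -324.0], [548.0, -291.0], [404.0, -167.0]]
axis to butt [-0.77002079  0.6380188 ] 140.3557556499127
-0.09 [ 0.538 -0.309] 4 0.156 [-0.017  0.004]
-0.08 [ 0.53  -0.303] 21 0.175 [-0.018  0.02 ]
-0.07 [ 0.523 -0.297] 55 0.18 [-0.019  0.021]
-0.06 [ 0.515 -0.29 ] 67 0.181 [-0.019  0.022]
-0.05 [ 0.507 -0.284] 72 0.178 [-0.019  0.022]
-0.04 [ 0.5   -0.278] 76 0.169 [-0.019  0.02 ]
-0.03 [ 0.492 -0.271] 57 0.168 [-0.019  0.021]
-0.02 [ 0.484 -0.265] 58 0.17 [-0.021  0.019]
-0.01 [ 0.476 -0.258] 60 0.172 [-0.02  0.02]
-0.0 [ 0.469 -0.252] 63 0.174 [-0.021  0.02 ]
0.01 [ 0.461 -0.246] 62 0.175 [-0.02   0.019]
0.02 [ 0.453 -0.239] 61 0.177 [-0.021  0.02 ]
0.03 [ 0.446 -0.233] 69 0.178 [-0.021  0.02 ]
0.04 [ 0.438 -0.226] 61 0.18 [-0.022  0.018]
0.05 [ 0.43 -0.22] 63 0.181 [-0.022  0.019]
0.06 [ 0.423 -0.214] 99 0.174 [-0.023  0.017]
0.07 [ 0.415 -0.207] 14 0.165 [-0.012  0.011]
0.08 [ 0.407 -0.201] 8 0.174 [0.    0.008]
0.09 [ 0.399 -0.195] 11 0.181 [0.006 0.014]
carton ((666.490234375, 281.78717041015625), (193.255615234375, 236.6919403076172), 31.52709197998047) 0.11643186252983428 [[522.0, 332.0], [646.0, 130.0], [811.0, 231.0], [687.0, 433.0]]
slip ((477.8460998535156, -4.123451232910156), (107.90436553955078, 151.18280029296875), 84.49036407470703)
bench z -0.0009524438312599193
```

View pics/crop1.png

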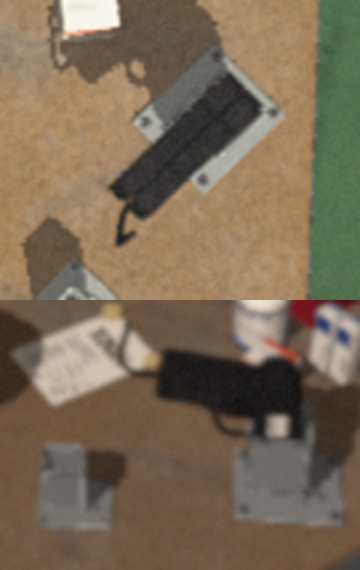

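The crop confirms it: the scanner sits in the larger holster, with the grip and cord pointing lower left, and the smaller holster is empty. I'll plan the approach from these measurements.

```bash
cat >> h.py <<'E'
def plan(p,M,n=None,lin=True):
    """suggest rows: straight line and even turn to TCP position p, tool axes M (columns)"""
    p0,R0,s=tool(); Rt=R.from_matrix(M); rv=(R0.inv()*Rt).as_rotvec(); d=np.array(p)-p0
    k=n or int(np.ceil(max(np.linalg.norm(d)/.055,np.degrees(np.linalg.norm(rv))/9.5,1)))
    print("dist",np.linalg.norm(d).round(3),"turn",np.degrees(rv).round(1),"rows",k,"t",round(s["time"],2))
    for i in range(k):
        Ri=R0*R.from_rotvec(rv*i/k); x=Ri.inv().apply(d/k)*100
        print((x).round(1),(np.degrees(rv)/k).round(1))
E
python3 - <<'E'
from h import *
p,Rt,s=tool();print(Rt.as_matrix().round(3).tolist())
a=np.radians(140.4)
ox=np.array([np.cos(a),np.sin(a),0]);x=np.array([0,0,-1.]);oz=np.array([ox[1],-ox[0],0])
for sg in(1,-1):
    y=sg*oz;M=np.stack([x,y,np.cross(x,y)],1);print(sg);plan([.498,-.276,.30],M,16)
E
```

```text
[[-0.0, 0.335, 0.942], [-0.0, 0.942, -0.335], [-1.0, -0.0, -0.0]]
1
dist 0.913 turn [20. -0.  0.] rows 16 t 1.3
[-0.3 -4.5  3.5] [ 1.3 -0.   0. ]
[-0.3 -4.4  3.6] [ 1.3 -0.   0. ]
[-0.3 -4.3  3.7] [ 1.3 -0.   0. ]
[-0.3 -4.2  3.8] [ 1.3 -0.   0. ]
[-0.3 -4.2  3.9] [ 1.3 -0.   0. ]
[-0.3 -4.1  4. ] [ 1.3 -0.   0. ]
[-0.3 -4.   4.1] [ 1.3 -0.   0. ]
[-0.3 -3.9  4.2] [ 1.3 -0.   0. ]
[-0.3 -3.8  4.2] [ 1.3 -0.   0. ]
[-0.3 -3.7  4.3] [ 1.3 -0.   0. ]
[-0.3 -3.6  4.4] [ 1.3 -0.   0. ]
[-0.3 -3.5  4.5] [ 1.3 -0.   0. ]
[-0.3 -3.4  4.6] [ 1.3 -0.   0. ]
[-0.3 -3.3  4.6] [ 1.3 -0.   0. ]
[-0.3 -3.2  4.7] [ 1.3 -0.   0. ]
[-0.3 -3.1  4.8] [ 1.3 -0.   0. ]
-1
dist 0.913 turn [-160.   -0.   -0.] rows 16 t 1.3
[-0.3 -4.5  3.5] [-10.  -0.  -0.]
[-0.3 -5.   2.7] [-10.  -0.  -0.]
[-0.3 -5.4  1.8] [-10.  -0.  -0.]
[-0.3 -5.6  0.8] [-10.  -0.  -0.]
[-0.3 -5.7 -0.2] [-10.  -0.  -0.]
[-0.3 -5.6 -1.2] [-10.  -0.  -0.]
[-0.3 -5.3 -2.1] [-10.  -0.  -0.]
[-0.3 -4.8 -3. ] [-10.  -0.  -0.]
[-0.3 -4.2 -3.8] [-10.  -0.  -0.]
[-0.3 -3.5 -4.5] [-10.  -0.  -0.]
[-0.3 -2.7 -5. ] [-10.  -0.  -0.]
[-0.3 -1.8 -5.4] [-10.  -0.  -0.]
[-0.3 -0.8 -5.6] [-10.  -0.  -0.]
[-0.3  0.2 -5.7] [-10.  -0.  -0.]
[-0.3  1.2 -5.6] [-10.  -0.  -0.]
[-0.3  2.1 -5.3] [-10.  -0.  -0.]
```

Emit:
drive_tool(motion=[{"x": -0.6, "y": -4.4, "z": 3.5, "wx": 1.3, "fingers": 8.5}, {"x": -0.6, "y": -4.4, "z": 3.6, "wx": 1.3}, {"x": -0.6, "y": -4.3, "z": 3.7, "wx": 1.3}, {"x": -0.6, "y": -4.2, "z": 3.8, "wx": 1.3}, {"x": -0.6, "y": -4.2, "z": 3.9, "wx": 1.3}, {"x": -0.6, "y": -4.1, "z": 4.0, "wx": 1.3}, {"x": -0.6, "y": -4.0, "z": 4.1, "wx": 1.3}, {"x": -0.6, "y": -3.9, "z": 4.2, "wx": 1.3}])

```text
$.motion[0]: bad value
```

Emit:
drive_tool(motion=[{"y": -3.8, "z": 4.2, "wx": 1.3}, {"y": -3.7, "z": 4.3, "wx": 1.3}, {"y": -3.6, "z": 4.4, "wx": 1.3}, {"y": -3.5, "z": 4.5, "wx": 1.3}, {"y": -3.4, "z": 4.6, "wx": 1.3}, {"y": -3.3, "z": 4.6, "wx": 1.3}, {"y": -3.2, "z": 4.7, "wx": 1.3}, {"y": -3.1, "z": 4.8, "wx": 1.3}])

```text
$.motion[0]: bad value
```

```bash
cat > g.py <<'E'
from h import *
a=np.radians(140.4)
ox=np.array([np.cos(a),np.sin(a),0]);x=np.array([0,0,-1.]);oz=np.array([ox[1],-ox[0],0]);M=np.stack([x,oz,np.cross(x,oz)],1)
E
python3 - <<'E'
from g import *
p,Rt,s=tool();print(p.round(4),s["joint_pos"],np.array(s["contact_force"]).round(1))
plan([.498,-.276,.148],M)
E
```

```text
[0.2095 0.5888 0.2483] [ 1.20998763e+00  4.23111120e-01  1.62993435e+00  1.39942559e-05
  1.08860822e+00 -1.89701771e-02] [0.2 0.3 0.4]
dist 0.917 turn [20. -0.  0.] rows 17 t 1.3
[ 0.6 -4.2  3.3] [ 1.2 -0.   0. ]
[ 0.6 -4.2  3.4] [ 1.2 -0.   0. ]
[ 0.6 -4.1  3.5] [ 1.2 -0.   0. ]
[ 0.6 -4.   3.6] [ 1.2 -0.   0. ]
[ 0.6 -3.9  3.6] [ 1.2 -0.   0. ]
[ 0.6 -3.9  3.7] [ 1.2 -0.   0. ]
[ 0.6 -3.8  3.8] [ 1.2 -0.   0. ]
[ 0.6 -3.7  3.9] [ 1.2 -0.   0. ]
[ 0.6 -3.6  4. ] [ 1.2 -0.   0. ]
[ 0.6 -3.5  4. ] [ 1.2 -0.   0. ]
[ 0.6 -3.5  4.1] [ 1.2 -0.   0. ]
[ 0.6 -3.4  4.2] [ 1.2 -0.   0. ]
[ 0.6 -3.3  4.2] [ 1.2 -0.   0. ]
[ 0.6 -3.2  4.3] [ 1.2 -0.   0. ]
[ 0.6 -3.1  4.4] [ 1.2 -0.   0. ]
[ 0.6 -3.   4.4] [ 1.2 -0.   0. ]
[ 0.6 -2.9  4.5] [ 1.2 -0.   0. ]
```

The rows probably need every key, so I'll send complete ones.

Emit:
drive_tool(motion=[{"fingers": 8.5, "x": -0.6, "y": -4.4, "z": 3.5, "wx": 1.3, "wy": 0, "wz": 0}, {"fingers": 8.5, "x": -0.6, "y": -4.4, "z": 3.6, "wx": 1.3, "wy": 0, "wz": 0}, {"fingers": 8.5, "x": -0.6, "y": -4.3, "z": 3.7, "wx": 1.3, "wy": 0, "wz": 0}, {"fingers": 8.5, "x": -0.6, "y": -4.2, "z": 3.8, "wx": 1.3, "wy": 0, "wz": 0}, {"fingers": 8.5, "x": -0.6, "y": -4.2, "z": 3.9, "wx": 1.3, "wy": 0, "wz": 0}, {"fingers": 8.5, "x": -0.6, "y": -4.1, "z": 4.0, "wx": 1.3, "wy": 0, "wz": 0}, {"fingers": 8.5, "x": -0.6, "y": -4.0, "z": 4.1, "wx": 1.3, "wy": 0, "wz": 0}, {"fingers": 8.5, "x": -0.6, "y": -3.9, "z": 4.2, "wx": 1.3, "wy": 0, "wz": 0}])

```text
time: 2.3
eef_pos: [0.354, 0.155, 0.2969]
orientation: [0.683, 0.183, 0.683, -0.183]
contact_force: [0.9, -0.0, 0.1]
gripper_width: 0.0849
```

Emit:
drive_tool(motion=[{"fingers": 8.5, "x": 0, "y": -3.8, "z": 4.2, "wx": 1.3, "wy": 0, "wz": 0}, {"fingers": 8.5, "x": 0, "y": -3.7, "z": 4.3, "wx": 1.3, "wy": 0, "wz": 0}, {"fingers": 8.5, "x": 0, "y": -3.6, "z": 4.4, "wx": 1.3, "wy": 0, "wz": 0}, {"fingers": 8.5, "x": 0, "y": -3.5, "z": 4.5, "wx": 1.3, "wy": 0, "wz": 0}, {"fingers": 8.5, "x": 0, "y": -3.4, "z": 4.6, "wx": 1.3, "wy": 0, "wz": 0}, {"fingers": 8.5, "x": 0, "y": -3.3, "z": 4.6, "wx": 1.3, "wy": 0, "wz": 0}, {"fingers": 8.5, "x": 0, "y": -3.2, "z": 4.7, "wx": 1.3, "wy": 0, "wz": 0}, {"fingers": 8.5, "x": 0, "y": -3.1, "z": 4.8, "wx": 1.3, "wy": 0, "wz": 0}])

```text
time: 3.3
eef_pos: [0.495, -0.278, 0.2965]
orientation: [0.664, 0.244, 0.663, -0.244]
contact_force: [1.5, 0.6, 0.8]
gripper_width: 0.0847
```

```bash
python3 - <<'E'
from g import *
p,Rt,s=tool();print(p.round(4),np.round(s["joint_pos"],2),np.array(s["contact_force"]).round(1))
plan([.498,-.276,.22],M); plan([.498,-.276,.148],M)
E
```

```text
[ 0.495  -0.278   0.2965] [-0.53  0.29  1.71  0.    1.14 -1.4 ] [1.5 0.6 0.8]
dist 0.077 turn [-0.8  0.  -0. ] rows 2 t 3.3
[3.8 0.2 0. ] [-0.4  0.  -0. ]
[3.8 0.2 0. ] [-0.4  0.  -0. ]
dist 0.149 turn [-0.8  0.  -0. ] rows 3 t 3.3
[4.9 0.1 0. ] [-0.3  0.  -0. ]
[4.9 0.1 0. ] [-0.3  0.  -0. ]
[4.9 0.1 0. ] [-0.3  0.  -0. ]
```

Emit:
drive_tool(motion=[{"fingers": 8.5, "x": 4, "y": 0.2, "z": 0, "wx": -0.8, "wy": 0, "wz": 0}, {"fingers": 8.5, "x": 4, "y": 0.1, "z": 0, "wx": 0, "wy": 0, "wz": 0}, {"fingers": 8.5, "x": 3.5, "y": 0, "z": 0, "wx": 0, "wy": 0, "wz": 0}, {"fingers": 8.5, "x": 3.3, "y": 0, "z": 0, "wx": 0, "wy": 0, "wz": 0}, {"fingers": 8.5, "x": 0, "y": 0, "z": 0, "wx": 0, "wy": 0, "wz": 0}])

```text
time: 3.92
eef_pos: [0.4951, -0.2728, 0.1462]
orientation: [0.664, 0.24, 0.667, -0.239]
contact_force: [-0.2, 0.8, -0.4]
gripper_width: 0.0848
```

```bash
python3 - <<'E'
from g import *
P,D=snap("scene","scene1"); cv2.imwrite("pics/s1.png",cv2.resize(P[170:280,240:380][:,:,::-1],(700,550),interpolation=cv2.INTER_CUBIC))
p,Rt,s=tool();print(p.round(4),np.array(s["contact_force"]).round(1))
E
```

```text
[ 0.4962 -0.2735  0.1479] [ 0.1 -0.8  0.1]
```

View pics/s1.png

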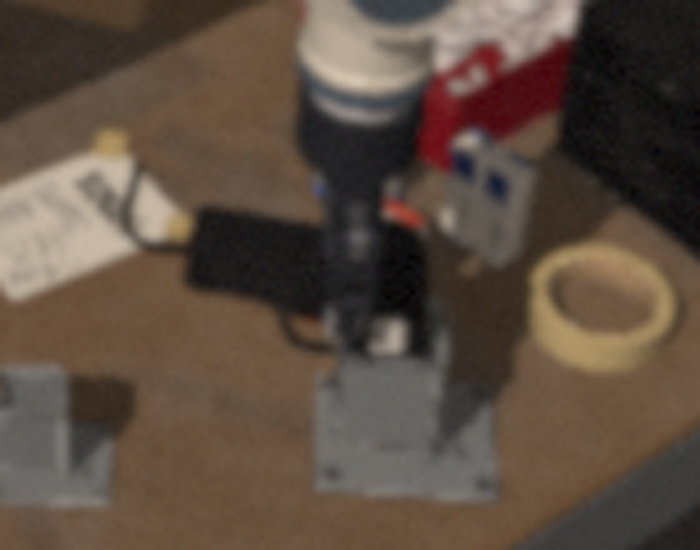

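Both fingers straddle the joint between grip and head, at crop pixel (345,270). Closing now.

Emit:
drive_tool(motion=[{"fingers": 3.5, "x": 0, "y": 0, "z": 0.2, "wx": 0, "wy": 0, "wz": 0}, {"fingers": 3.5, "x": 0, "y": 0, "z": 0, "wx": 0, "wy": 0, "wz": 0}, {"fingers": 3.5, "x": 0, "y": 0, "z": 0, "wx": 0, "wy": 0, "wz": 0}, {"fingers": 3.5, "x": 0, "y": 0, "z": 0, "wx": 0, "wy": 0, "wz": 0}, {"fingers": 3.5, "x": 0, "y": 0, "z": 0, "wx": 0, "wy": 0, "wz": 0}, {"fingers": 3.5, "x": 0, "y": 0, "z": 0, "wx": 0, "wy": 0, "wz": 0}], grip_force=40)

```text
time: 4.72
eef_pos: [0.4989, -0.2756, 0.1498]
orientation: [0.666, 0.239, 0.664, -0.24]
contact_force: [-1.0, -1.7, 6.4]
gripper_width: 0.0426
```

Emit:
drive_tool(motion=[{"fingers": 3.5, "x": 0, "y": 0, "z": 0, "wx": 0, "wy": 0, "wz": 0}, {"fingers": 3.5, "x": -1, "y": 0, "z": 0, "wx": 0, "wy": 0, "wz": 0}, {"fingers": 3.5, "x": -1.5, "y": 0, "z": 0, "wx": 0, "wy": 0, "wz": 0}, {"fingers": 3.5, "x": -1.5, "y": 0, "z": 0, "wx": 0, "wy": 0, "wz": 0}], grip_force=70)

```text
time: 5.22
eef_pos: [0.4982, -0.2749, 0.1895]
orientation: [0.665, 0.239, 0.665, -0.239]
contact_force: [0.6, -1.2, -1.6]
gripper_width: 0.0426
```

Emit:
drive_tool(motion=[{"fingers": 3.5, "x": -2, "y": 0, "z": 0, "wx": 0, "wy": 0, "wz": 0}, {"fingers": 3.5, "x": -2, "y": 0, "z": 0, "wx": 0, "wy": 0, "wz": 0}, {"fingers": 3.5, "x": -2, "y": 0, "z": 0, "wx": 0, "wy": 0, "wz": 0}, {"fingers": 3.5, "x": -2, "y": 0, "z": 0, "wx": 0, "wy": 0, "wz": 0}, {"fingers": 3.5, "x": 0, "y": 0, "z": 0, "wx": 0, "wy": 0, "wz": 0}, {"fingers": 3.5, "x": 0, "y": 0, "z": 0, "wx": 0, "wy": 0, "wz": 0}])

```text
time: 5.98
eef_pos: [0.4976, -0.2745, 0.2679]
orientation: [0.665, 0.24, 0.666, -0.239]
contact_force: [-0.1, 0.3, -2.4]
gripper_width: 0.0422
```

```bash
python3 - <<'E'
from g import *
P,D=snap("scene","scene2"); cv2.imwrite("pics/s2.png",cv2.resize(P[130:270,220:400][:,:,::-1],(720,560),interpolation=cv2.INTER_CUBIC))
p,Rt,s=tool();X=Rt.as_matrix()
o=lambda q:p-.002*X[:,0]+X@np.array([-(q[1]-10),q[2]-22.5,-(q[0]+42)])/1000   # scanner mm -> world if held nominally
for c in("scene","top"):
    if c=="top": snap("top","top2")
    for t,q in(("scanner_window",(-67,-112,22.5)),("scanner_butt",(58,24,22.5)),("scanner_grip",(-42,10,22.5))):
        print(c,t,w2p(c,o(q)).round(1),o(q).round(3),[(round(k["p"],2),(np.array(k["position"])*[512,384]).round(1)) for k in r.tip_of(t,c)[:2]])
D=np.load("top2.npz")["D"];C=cloud("top",D)
h=(C[...,2]>.22)&(C[...,2]<.33)&(abs(C[...,0]-.44)<.04)&(abs(C[...,1]+.225)<.04); q=C[h]
c_,s_,a_=cv2.minAreaRect((q[:,:2]*1000).astype(np.float32));print(len(q),c_,s_,a_,np.median(q[:,2]))
print(p,"predict grip axis pt",o((10,40,22.5)),"own x",-X[:,2])
# slip code predicted target: window over code, height .10
co=np.array([.513,-.0075,0]);print("code px",w2p("top",co),w2p("scene",co))
E
```

```text
scene scanner_window [317.1 224.7] [ 0.517 -0.29   0.147] [(0.94, array([316., 226.]))]
scene scanner_butt [278.9 190. ] [ 0.42  -0.211  0.284] [(0.9, array([278.5, 192.5]))]
scene scanner_grip [312.4 195.1] [ 0.497 -0.275  0.27 ] [(0.59, array([310.1, 194.3]))]
top scanner_window [354.3 205.3] [ 0.517 -0.29   0.147] []
top scanner_butt [331.3 231.5] [ 0.42  -0.211  0.284] [(0.48, array([328.4, 231.9]))]
top scanner_grip [359.1 203. ] [ 0.497 -0.275  0.27 ] [(0.34, array([329.5, 226.6]))]
20 (433.5138854980469, -196.1544647216797) (6.152667999267578, 7.554652214050293) 69.28258514404297 0.2836094354995229
[ 0.49745812 -0.27450872  0.26753291] predict grip axis pt [ 0.45743219 -0.24140795  0.29963064] own x [-0.77073105  0.63715785  0.00188058]
code px [248.71220076 205.77729032] [261.30608262 209.41828702]
```

View pics/s2.png

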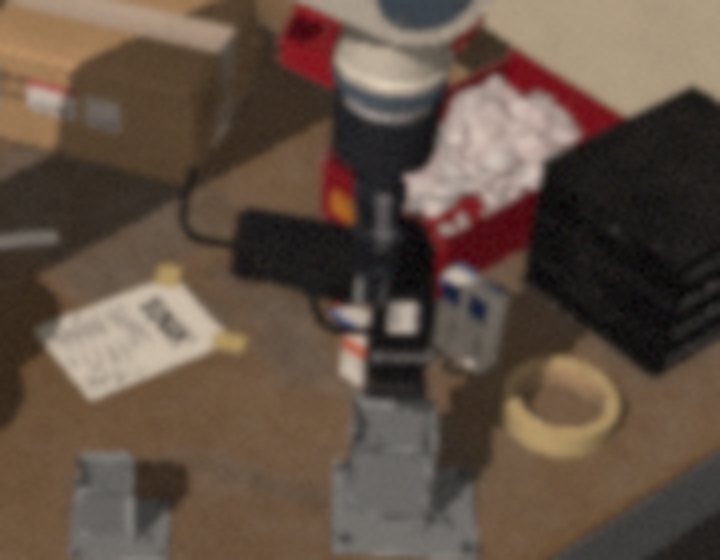

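The scanner is up and out of the holster, and the network's window and butt agree with the nominal hold to about 2 px. Next I'll carry it to the slip, turning the grip towards the robot on the way.

```bash
cat >> h.py <<'E'
def axes(yaw,pitch):
    """window/tool x looks along heading yaw, pitch deg below level; grip (own +x) below/behind; tool z=-own x"""
    a,b=np.radians([yaw,pitch]); h=np.array([np.cos(a),np.sin(a),0]);u=np.array([0,0,1.])
    x=h*np.cos(b)-u*np.sin(b); z=h*np.sin(b)+u*np.cos(b); return np.stack([x,np.cross(z,x),z],1)
def scan(p,X): return lambda q:p-.002*X[:,0]+X@np.array([-(q[1]-10),q[2]-22.5,-(q[0]+42)])/1000
E
python3 - <<'E'
from h import *
M=axes(0,90);p=np.array([.513,-.0075,.1])-scan(np.zeros(3),M)((-67,-112,22.5));print(p)
plan(p,M,7)
E
```

```text
[ 0.488  -0.0075  0.22  ]
dist 0.272 turn [-39.6  -0.   -0. ] rows 7 t 6.38
[ 0.7  2.9 -2.5] [-5.7 -0.  -0. ]
[ 0.7  3.1 -2.3] [-5.7 -0.  -0. ]
[ 0.7  3.3 -1.9] [-5.7 -0.  -0. ]
[ 0.7  3.5 -1.6] [-5.7 -0.  -0. ]
[ 0.7  3.6 -1.3] [-5.7 -0.  -0. ]
[ 0.7  3.7 -0.9] [-5.7 -0.  -0. ]
[ 0.7  3.8 -0.5] [-5.7 -0.  -0. ]
```

Emit:
drive_tool(motion=[{"fingers": 3.5, "x": 0, "y": 2.9, "z": -2.5, "wx": -5.7, "wy": 0, "wz": 0}, {"fingers": 3.5, "x": 0, "y": 3.1, "z": -2.3, "wx": -5.7, "wy": 0, "wz": 0}, {"fingers": 3.5, "x": 0, "y": 3.3, "z": -1.9, "wx": -5.7, "wy": 0, "wz": 0}, {"fingers": 3.5, "x": 0.9, "y": 3.5, "z": -1.6, "wx": -5.7, "wy": 0, "wz": 0}, {"fingers": 3.5, "x": 1.3, "y": 3.6, "z": -1.3, "wx": -5.7, "wy": 0, "wz": 0}, {"fingers": 3.5, "x": 1.3, "y": 3.7, "z": -0.9, "wx": -5.7, "wy": 0, "wz": 0}, {"fingers": 3.5, "x": 1.2, "y": 3.8, "z": -0.5, "wx": -5.5, "wy": 0, "wz": 0}, {"fingers": 3.5, "x": 0, "y": 0, "z": 0, "wx": 0, "wy": 0, "wz": 0}])

```text
time: 7.38
eef_pos: [0.487, -0.0051, 0.2204]
orientation: [0.706, -0.002, 0.708, 0.002]
contact_force: [0.2, -0.3, -0.9]
gripper_width: 0.0423
```

Emit:
drive_tool(motion=[{"fingers": 3.5, "x": 0, "y": 0, "z": 0, "wx": 0, "wy": 0, "wz": 0}, {"fingers": 3.5, "x": 0, "y": 0, "z": 0, "wx": 0, "wy": 0, "wz": 0}, {"fingers": 3.5, "x": 0, "y": 0, "z": 0, "wx": 0, "wy": 0, "wz": 0}])

```text
time: 7.75
eef_pos: [0.4881, -0.0078, 0.2216]
orientation: [0.707, -0.0, 0.707, 0.0]
contact_force: [-0.3, 0.6, -2.1]
gripper_width: 0.0421
```

```bash
python3 - <<'E'
from h import *
p,Rt,s=tool();X=Rt.as_matrix();o=scan(p,X);print(p.round(4),X.round(2).tolist(),np.array(s["contact_force"]).round(1),s["gripper_width"],np.round(s["joint_pos"],2))
P,D=snap("scene","scene3"); cv2.imwrite("pics/s3.png",cv2.resize(P[120:240,180:340][:,:,::-1],(800,600),interpolation=cv2.INTER_CUBIC))
for c in("scene","top"):
    if c=="top": T,_=snap("top","top3")
    for t,q in(("scanner_window",(-67,-112,22.5)),("scanner_butt",(58,24,22.5))):
        print(c,t,w2p(c,o(q)).round(1),o(q).round(3),[(round(k["p"],2),(np.array(k["position"])*[512,384]).round(1)) for k in r.tip_of(t,c)[:2]])
    print(c,"label",[(round(k["p"],2),(np.array(k["position"])*[512,384]).round(1)) for k in r.tip_of("carton_label",c)[:2]])
# carton front: fit plane of front face from clouds
for c,tag in(("top","top0"),("scene","scene0")):
    f=np.load(tag+".npz");C=cloud(c,f["D"]);P=f["P"].astype(int)
    red=(P[...,0]>P[...,1]+60)&(P[...,0]>P[...,2]+60)&(C[...,2]>.02)&(C[...,2]<.12)&(np.hypot(C[...,0]-.565,C[...,1]-.26)<.06)
    print(c,"red band",red.sum(),C[red].mean(0).round(3) if red.any() else "")
    q=C[(C[...,2]>.02)&(C[...,2]<.10)&(np.hypot(C[...,0]-.584,C[...,1]-.231)<.1)]
    print("face pts",len(q),cv2.fitLine((q[:,:2]).astype(np.float32),cv2.DIST_HUBER,0,.01,.01).ravel().round(3))
E
```

```text
[ 0.4881 -0.0078  0.2216] [[0.0, -0.0, 1.0], [-0.0, 1.0, 0.0], [-1.0, -0.0, 0.0]] [-0.3  0.6 -2.1] 0.042092559191850135 [-0.04  0.26  1.95 -0.    0.93 -1.61]
scene scanner_window [261.8 188.5] [ 0.513 -0.008  0.102] [(0.75, array([263.9, 189.1]))]
scene scanner_butt [231.5 171.3] [ 0.388 -0.008  0.238] [(0.79, array([232.4, 176.8]))]
scene label [(0.75, array([231.6, 159.8]))]
top scanner_window [248.6 199. ] [ 0.513 -0.008  0.102] [(0.28, array([162.9, 147.5]))]
top scanner_butt [242.8 238.4] [ 0.388 -0.008  0.238] []
top label []
top red band 3 [0.567 0.258 0.084]
face pts 612 [ 0.519 -0.855  0.577  0.244]
scene red band 6 [0.566 0.248 0.088]
face pts 746 [ 0.521 -0.854  0.585  0.229]
```

View pics/s3.png

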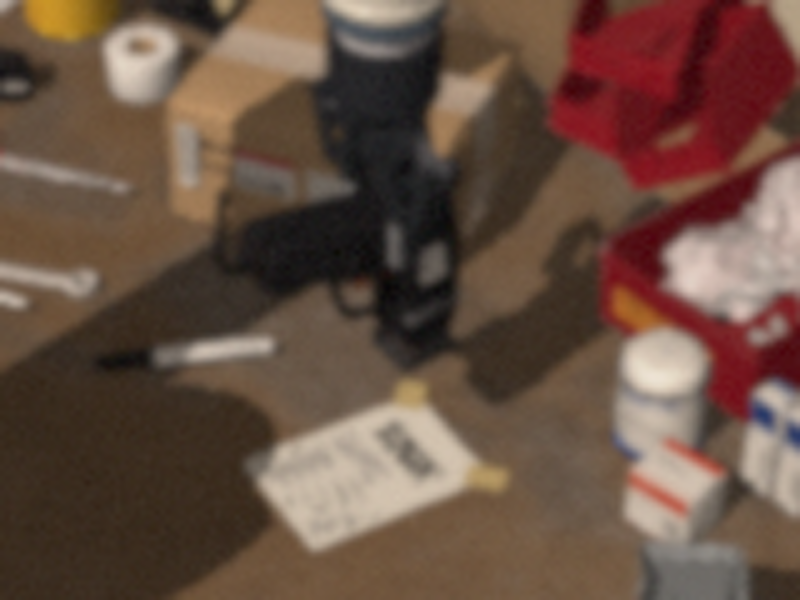

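The scanner hangs over the bar code with its window at about (405,345) in the crop. The butt shows a little lower than predicted, so I'll use depth to check for a pitch droop in the grip.

```bash
python3 - <<'E'
from h import *
p,Rt,s=tool();X=Rt.as_matrix()
C=cloud("scene",np.load("scene3.npz")["D"]);q=C.reshape(-1,3)
# to scanner frame (nominal hold), mm
t=(q-(p-.002*X[:,0]))@X*1000; o=np.stack([-42-t[:,2],10-t[:,0],22.5+t[:,1]],1)
o=o[(abs(o[:,2]-22.5)<40)&(o[:,0]>-110)&(o[:,0]<75)&(o[:,1]>-130)&(o[:,1]<60)]
for a in range(-10,70,10):
    b=o[abs(o[:,0]-a)<5]
    if len(b)>3: print("x",a,len(b),"y",np.percentile(b[:,1],[5,50,95]).round(0),"z",np.median(b[:,2]).round(0))
for a in range(-120,-20,10):
    b=o[abs(o[:,1]-a)<5]
    if len(b)>3: print("y",a,len(b),"x",np.percentile(b[:,0],[5,50,95]).round(0),"z",np.median(b[:,2]).round(0))
E
```

```text
x -10 56 y [-54.  21.  33.] z 10.0
x 0 52 y [-35.  18.  34.] z 5.0
x 10 48 y [ 2. 29. 37.] z 5.0
x 20 43 y [ 3. 32. 37.] z 5.0
x 30 45 y [ 7. 33. 39.] z 5.0
x 40 46 y [ 6. 35. 41.] z 6.0
x 50 46 y [ 9. 36. 43.] z 10.0
x 60 79 y [ 9. 25. 36.] z 18.0
y -110 25 x [-75. -47. -43.] z 15.0
y -100 44 x [-84. -53. -45.] z 1.0
y -90 19 x [-82. -57. -44.] z 1.0
y -80 39 x [-83. -49. -42.] z 1.0
y -70 35 x [-82. -56. -43.] z 0.0
y -60 57 x [-86. -46. -18.] z 11.0
y -50 43 x [-85. -49.  -6.] z 2.0
y -40 35 x [-86. -57.  -5.] z 0.0
y -30 41 x [-83. -48.  -0.] z 2.0
```

Depth puts the scanner at the nominal hold with no droop, so the window sits over the code. I'll hold still there.

Emit:
drive_tool(motion=[{"fingers": 3.5, "x": 0, "y": 0, "z": 0, "wx": 0, "wy": 0, "wz": 0}, {"fingers": 3.5, "x": 0, "y": 0, "z": 0, "wx": 0, "wy": 0, "wz": 0}, {"fingers": 3.5, "x": 0, "y": 0, "z": 0, "wx": 0, "wy": 0, "wz": 0}, {"fingers": 3.5, "x": 0, "y": 0, "z": 0, "wx": 0, "wy": 0, "wz": 0}, {"fingers": 3.5, "x": 0, "y": 0, "z": 0, "wx": 0, "wy": 0, "wz": 0}, {"fingers": 3.5, "x": 0, "y": 0, "z": 0, "wx": 0, "wy": 0, "wz": 0}, {"fingers": 3.5, "x": 0, "y": 0, "z": 0, "wx": 0, "wy": 0, "wz": 0}, {"fingers": 3.5, "x": 0, "y": 0, "z": 0, "wx": 0, "wy": 0, "wz": 0}])

```text
time: 9.15
eef_pos: [0.4878, -0.0071, 0.2213]
orientation: [0.707, -0.001, 0.707, 0.001]
contact_force: [0.7, -0.3, -1.8]
gripper_width: 0.0421
```

```bash
cat > lab.py <<'E'
from h import *
# label: from scene/top detections intersected with the face (normal from fit, direction (.52,-.854))
n=np.array([-.854,-.52,0]);f0=np.array([.581,.236,0])
def hit(c,u,v):
    a=p2w(c,u,v,0.);b=p2w(c,u,v,1.);return a+(b-a)*((f0-a)@n)/((b-a)@n)
E
python3 - <<'E'
from lab import *
print(hit("scene",231,159),hit("scene",231.6,159.8),hit("top",158,176))
L=f0+np.array([-.52,.854,0])*0
# from corners of top rectangle: front edge mid
for c in("scene","top"): print(c,w2p(c,[.566,.257,.069]))
for c,tag,bx in(("scene","scene2",(145,180,205,265)),("top","top0",(165,190,130,190))):
    f=np.load(tag+".npz");P=f["P"].astype(int);a,b,e,g=bx
    print(tag,[(e+j,a+i) for i,j in np.argwhere((P[a:b,e:g,0]-P[a:b,e:g,1]>70)&(P[a:b,e:g,2]<P[a:b,e:g,0]-55))][:14])
L=np.array([.566,.257,.069])
for yaw,pitch,D in((29,35,.11),(29,40,.11),(29,30,.11)):
    M=axes(yaw,pitch);o=scan(np.zeros(3),M);w=L-M[:,0]*D;pt=w-o((-67,-112,22.5));o=scan(pt,M);print(yaw,pitch,pt.round(3),"win",w.round(3),"butt",o((58,46,22)).round(3))
plan(*(lambda M:(L-M[:,0]*.11-scan(np.zeros(3),M)((-67,-112,22.5)),M))(axes(29,35)))
E
```

```text
[0.56378734 0.26426849 0.04239922] [0.56511249 0.26209219 0.0391364 ] [0.56350282 0.26473575 0.05161531]
scene [232.31574207 154.34505898]
top [159.52079876 173.9306027 ]
scene2 []
top0 [(np.int64(159), np.int64(172))]
29 35 [0.389 0.159 0.18 ] win [0.487 0.213 0.132] butt [0.312 0.115 0.12 ]
29 40 [0.398 0.164 0.198] win [0.492 0.216 0.14 ] butt [0.316 0.118 0.146]
29 30 [0.381 0.154 0.162] win [0.483 0.211 0.124] butt [0.309 0.114 0.095]
dist 0.197 turn [-26.6 -53.8  13.9] rows 7 t 9.15
[ 0.6  2.4 -1.4] [-3.8 -7.7  2. ]
[ 0.5  2.4 -1.3] [-3.8 -7.7  2. ]
[ 0.4  2.5 -1.2] [-3.8 -7.7  2. ]
[ 0.3  2.6 -1.1] [-3.8 -7.7  2. ]
[ 0.3  2.6 -1. ] [-3.8 -7.7  2. ]
[ 0.3  2.7 -0.8] [-3.8 -7.7  2. ]
[ 0.2  2.7 -0.7] [-3.8 -7.7  2. ]
```

The code has now been held for about 1.4 s. I'll go half way towards the label pose first and check the joint margins, because the wrist will come close to the base.

Emit:
drive_tool(motion=[{"fingers": 3.5, "x": 0.2, "y": 2.4, "z": -1.0, "wx": -3.8, "wy": -6, "wz": 2}, {"fingers": 3.5, "x": 0, "y": 2.4, "z": -1.0, "wx": -3.8, "wy": -6, "wz": 2}, {"fingers": 3.5, "x": 0, "y": 2.5, "z": -1.0, "wx": -3.8, "wy": -6, "wz": 2}, {"fingers": 3.5, "x": 0, "y": 2.6, "z": -0.9, "wx": -3.8, "wy": -6, "wz": 2}, {"fingers": 3.5, "x": 0, "y": 0, "z": 0, "wx": 0, "wy": 0, "wz": 0}])

```text
time: 9.78
eef_pos: [0.436, 0.0878, 0.2162]
orientation: [0.829, -0.045, 0.538, 0.143]
contact_force: [-0.1, -0.7, -1.6]
gripper_width: 0.0419
```

```bash
python3 - <<'E'
from lab import *
p,Rt,s=tool();X=Rt.as_matrix();print(s["time"],p.round(4),X[:,0].round(3),np.round(s["joint_pos"],4),np.array(s["contact_force"]).round(1),"win",scan(p,X)((-67,-112,22.5)).round(3))
print("r",np.hypot(p[0],p[1]))
L=np.array([.5655,.259,.067])
for yaw,pitch,D in((30,40,.09),(45,35,.09)):
    M=axes(yaw,pitch);print(yaw,pitch);plan(L-M[:,0]*D-scan(np.zeros(3),M)((-67,-112,22.5)),M)
E
```

```text
9.775 [0.436  0.0878 0.2162] [ 0.379  0.189 -0.906] [ 0.0673  0.0806  2.2844  0.4306  0.4025 -2.1421] [-0.1 -0.7 -1.6] win [0.504 0.116 0.118]
r 0.4448017234303304
30 40
dist 0.092 turn [-13.5 -24.7   4.5] rows 3 t 9.78
[ 1.2  2.8 -0.5] [-4.5 -8.2  1.5]
[ 1.2  2.8 -0.5] [-4.5 -8.2  1.5]
[ 1.2  2.8 -0.4] [-4.5 -8.2  1.5]
45 35
dist 0.063 turn [-24.9 -28.5  14.9] rows 5 t 9.78
[ 1.   0.7 -0.3] [-5.  -5.7  3. ]
[ 1.   0.7 -0.3] [-5.  -5.7  3. ]
[ 1.   0.6 -0.4] [-5.  -5.7  3. ]
[ 1.   0.6 -0.4] [-5.  -5.7  3. ]
[ 1.   0.6 -0.5] [-5.  -5.7  3. ]
```

```bash
cat > kin.py <<'E'
from lab import *
from scipy.optimize import least_squares
Rz=lambda a:R.from_euler("z",a);Ry=lambda a:R.from_euler("y",a)
def fk(q,k,s4=1,s6=1):
    a,h,l1,e,l2,L=k;A=Rz(q[0]);p=A.apply([a,0,h]);A=A*Ry(q[1]);p=p+A.apply([0,0,l1]);A=A*Ry(q[2]);p=p+A.apply([e,0,l2])
    A=A*Rz(s4*q[3])*Ry(q[4]);p=p+A.apply([0,0,L]);A=A*Rz(s6*q[5]);return p,A
T0=R.from_matrix([[0,-0.,1],[0,1,0],[1,0,0]]) # placeholder
d=[([1.20998763,.42311112,1.62993435,0,1.08860822,-.01897],[.20945355,.58881718,.24829859],[.69679464,.12025248,.69681139,-.12029321],1),
([-.53,.29,1.71,0,1.14,-1.4],[.495,-.278,.2965],[.664,.244,.663,-.244],.2),
([-.04,.26,1.95,0,.93,-1.61],[.4881,-.0078,.2216],[.707,0,.707,0],.2),
([.0673,.0806,2.2844,.4306,.4025,-2.1421],[.436,.0878,.2162],[.829,-.045,.538,.143],1)]
Q=lambda o:R.from_quat(np.array(o)[[1,2,3,0]])
best=None
for s4 in(1,-1):
  for s6 in(1,-1):
    O=fk(d[0][0],[0]*6,s4,s6)[1].inv()*Q(d[0][2])
    er=[np.degrees((fk(q,[0]*6,s4,s6)[1]*O).inv()*Q(o)).magnitude() if 0 else np.degrees(((fk(q,[0]*6,s4,s6)[1]*O).inv()*Q(o)).magnitude()) for q,p,o,w in d]
    if best is None or sum(er)<best[0]: best=(sum(er),s4,s6,O,er)
_,s4,s6,O,er=best
prior=np.array([.0,.3,.4,0,.4,.3])
sol=least_squares(lambda k:np.concatenate([w*(fk(q,k,s4,s6)[0]-p) for q,p,o,w in d]+[.003*(k-prior)]),prior);K6=sol.x
lo=np.array([-3,-.9,.09,-1.31,.11,-2.54]);hi=np.array([3,2.11,2.58,4.45,2.69,2.54])
def ik(p,M,q0):
    Rt=R.from_matrix(M)
    def f(q):
        P,A=fk(q,K6,s4,s6);return np.concatenate([(P-p)*5,((A*O).inv()*Rt).as_rotvec()])
    z=least_squares(f,np.clip(q0,lo+.06,hi-.06),bounds=(lo+.05,hi-.05));return z.x,np.linalg.norm(z.fun[:3])/5,np.degrees(np.linalg.norm(z.fun[3:]))
E
python3 - <<'E'
from kin import *
print(s4,s6,np.round(er,2),K6.round(3),[((fk(q,K6,s4,s6)[0]-p)*1000).round(1) for q,p,o,w in d])
L=np.array([.5655,.259,.067]);q0=np.array(d[3][0])
for yaw in range(-5,75,10):
  for pitch in(20,30,40):
    off=np.degrees(np.arccos(np.cos(np.radians(pitch))*np.cos(np.radians(yaw-31.3))))
    if off>43: continue
    for D in(.07,.12):
      for roll in (0,60,-60,90,-90,180):
        M=axes(yaw,pitch)@R.from_euler("x",roll,degrees=True).as_matrix();pt=L-M[:,0]*D-scan(np.zeros(3),M)((-67,-112,22.5))
        zb=scan(pt,M)((58,24,22))[2]
        for st in(q0,np.array([.1,.1,2.2,1.5,.6,-1]),np.array([.1,0,2.2,-1,.6,1])):
            q,ep,eo=ik(pt,M,st)
            if ep<.004 and eo<3 and zb>.06: print(yaw,pitch,D,roll,round(off),q.round(2),pt.round(3),round(zb,3));break
E
```

```text
Traceback (most recent call last):
  File "kin.py", line 7, in <module>
    T0=R.from_matrix([[0,-0.,1],[0,1,0],[1,0,0]]) # placeholder
  File "scipy/spatial/transform/_rotation.pyx", line 1143, in scipy.spatial.transform._rotation.Rotation.from_matrix
ValueError: Non-positive determinant (left-handed or null coordinate frame) in rotation matrix 0: [[ 0. -0.  1.]
 [ 0.  1.  0.]
 [ 1.  0.  0.]].
```

```bash
sed -i '/placeholder/d' kin.py
cat > srch.py <<'E'
from kin import *
print(s4,s6,np.round(er,2),K6.round(3),[((fk(q,K6,s4,s6)[0]-p)*1000).round(1) for q,p,o,w in d])
L=np.array([.5655,.259,.067]);q0=np.array(d[3][0])
for yaw in range(-5,75,10):
  for pitch in(20,30,40):
    off=np.degrees(np.arccos(np.cos(np.radians(pitch))*np.cos(np.radians(yaw-31.3))))
    if off>43: continue
    for D in(.07,.12):
      for roll in (0,60,-60,90,-90,180):
        M=axes(yaw,pitch)@R.from_euler("x",roll,degrees=True).as_matrix();pt=L-M[:,0]*D-scan(np.zeros(3),M)((-67,-112,22.5))
        zb=scan(pt,M)((58,24,22))[2]
        for st in(q0,np.array([.1,.1,2.2,1.5,.6,-1]),np.array([.1,0,2.2,-1,.6,1])):
            q,ep,eo=ik(pt,M,st)
            if ep<.004 and eo<3 and zb>.06: print(yaw,pitch,D,roll,round(off),q.round(2),pt.round(3),round(zb,3));break
E
timeout 500 python3 srch.py
```

```text
1 1 [0.   0.23 0.1  0.07] [-0.056  0.376  0.606  0.091  0.535  0.352] [array([11.2, -4. , -0.1]), array([-5.9, -8.6,  3.2]), array([-12.5, -11.2,  -3.7]), array([ 0.3, -0.6,  0.1])]
5 20 0.07 -60 33 [1.29 0.95 2.48 4.27 1.34 0.8 ] [0.385 0.221 0.12 ] 0.079
5 20 0.07 -90 33 [1.26 0.92 2.49 4.25 1.33 0.25] [0.39  0.219 0.132] 0.138
5 20 0.07 180 33 [ 1.27  0.81  2.46  4.29  1.27 -1.45] [0.396 0.244 0.155] 0.255
5 30 0.07 -60 39 [1.13 0.64 2.5  4.18 1.05 0.52] [0.397 0.223 0.151] 0.116
5 30 0.07 -90 39 [ 1.09  0.6   2.5   4.17  1.03 -0.04] [0.404 0.22  0.162] 0.17
5 30 0.07 180 39 [ 1.11  0.52  2.45  4.25  0.97 -1.74] [0.414 0.246 0.184] 0.278
5 30 0.12 -60 39 [1.31 0.56 2.53 4.4  1.03 0.46] [0.354 0.219 0.176] 0.141
5 30 0.12 -90 39 [ 1.28  0.51  2.53  4.4   1.01 -0.12] [0.361 0.216 0.187] 0.195
5 30 0.12 180 39 [ 1.25  0.44  2.5   4.4   0.98 -1.78] [0.371 0.242 0.209] 0.303
15 40 0.07 -60 43 [0.67 0.35 2.52 3.68 0.63 0.34] [0.423 0.198 0.18 ] 0.152
15 40 0.07 -90 43 [ 0.64  0.32  2.51  3.68  0.59 -0.21] [0.431 0.197 0.189] 0.2
15 40 0.07 180 43 [ 0.71  0.27  2.46  3.87  0.52 -1.93] [0
[... 3559 characters left out ...]
 1.45  1.06  0.87] [0.46  0.071 0.176] 0.141
55 30 0.12 -90 38 [-0.54  0.53  2.28  1.45  1.06  0.38] [0.467 0.074 0.187] 0.195
55 30 0.12 180 38 [-0.5   0.47  2.32  1.48  1.04 -1.16] [0.453 0.099 0.209] 0.303
65 20 0.07 -60 39 [-0.53  0.84  2.08  1.4   1.25  0.76] [0.508 0.084 0.12 ] 0.079
65 20 0.07 -90 39 [-0.52  0.81  2.08  1.4   1.25  0.26] [0.513 0.087 0.132] 0.138
65 20 0.07 180 39 [-0.5   0.76  2.14  1.42  1.25 -1.31] [0.494 0.105 0.155] 0.255
65 20 0.12 -60 39 [-0.64  0.8   2.07  1.28  1.29  0.8 ] [0.488 0.042 0.137] 0.096
65 20 0.12 -90 39 [-0.63  0.78  2.07  1.29  1.29  0.3 ] [0.493 0.044 0.149] 0.155
65 20 0.12 180 39 [-0.62  0.72  2.13  1.3   1.29 -1.28] [0.474 0.062 0.173] 0.272
```

At the current roll, joint 6 is near its limit and the forearm folds. The kinematic search says to turn 180° about the tool axis (grip up) and come in at heading about 52° and pitch about 28°. I'll roll first, in free air.

Emit:
drive_tool(motion=[{"fingers": 3.5, "x": -0.3, "y": 0, "z": 0, "wx": 10, "wy": 0, "wz": 0}, {"fingers": 3.5, "x": -0.3, "y": 0, "z": 0, "wx": 10, "wy": 0, "wz": 0}, {"fingers": 3.5, "x": -0.3, "y": 0, "z": 0, "wx": 10, "wy": 0, "wz": 0}, {"fingers": 3.5, "x": 0, "y": 0, "z": 0, "wx": 10, "wy": 0, "wz": 0}, {"fingers": 3.5, "x": 0, "y": 0, "z": 0, "wx": 10, "wy": 0, "wz": 0}, {"fingers": 3.5, "x": 0, "y": 0, "z": 0, "wx": 10, "wy": 0, "wz": 0}, {"fingers": 3.5, "x": 0, "y": 0, "z": 0, "wx": 10, "wy": 0, "wz": 0}, {"fingers": 3.5, "x": 0, "y": 0, "z": 0, "wx": 10, "wy": 0, "wz": 0}])

```text
time: 10.78
eef_pos: [0.4368, 0.0853, 0.2259]
orientation: [0.663, 0.502, 0.502, -0.238]
contact_force: [1.1, 0.2, -1.6]
gripper_width: 0.0421
```

Emit:
drive_tool(motion=[{"fingers": 3.5, "x": 0, "y": 0, "z": 0, "wx": 10, "wy": 0, "wz": 0}, {"fingers": 3.5, "x": 0, "y": 0, "z": 0, "wx": 10, "wy": 0, "wz": 0}, {"fingers": 3.5, "x": 0, "y": 0, "z": 0, "wx": 10, "wy": 0, "wz": 0}, {"fingers": 3.5, "x": 0, "y": 0, "z": 0, "wx": 10, "wy": 0, "wz": 0}, {"fingers": 3.5, "x": 0, "y": 0, "z": 0, "wx": 10, "wy": 0, "wz": 0}, {"fingers": 3.5, "x": 0, "y": 0, "z": 0, "wx": 10, "wy": 0, "wz": 0}, {"fingers": 3.5, "x": 0, "y": 0, "z": 0, "wx": 10, "wy": 0, "wz": 0}, {"fingers": 3.5, "x": 0, "y": 0, "z": 0, "wx": 10, "wy": 0, "wz": 0}])

```text
time: 11.78
eef_pos: [0.4368, 0.0854, 0.2259]
orientation: [0.186, 0.81, 0.232, -0.505]
contact_force: [0.3, 0.1, -0.7]
gripper_width: 0.0421
```

```bash
cat > ap.py <<'E'
from lab import *
import sys
yaw,pitch,roll,D=map(float,sys.argv[1:5])
p,Rt,s=tool();X=Rt.as_matrix();print(s["time"],p.round(4),"x",X[:,0].round(3),"q",np.round(s["joint_pos"],3),np.array(s["contact_force"]).round(1),"win",scan(p,X)((-67,-112,22.5)).round(3),"butt",scan(p,X)((58,24,22.5)).round(3))
L=np.array([.5655,.259,.067])
q=(L-scan(p,X)((-67,-112,22.5)))@X*100;print("label in window frame (fwd,y,z cm)",q.round(1),"off",np.degrees(np.arccos(X[:,0]@np.array([.854,.52,0]))).round(1))
M=axes(yaw,pitch)@R.from_euler("x",roll,degrees=True).as_matrix();plan(L-M[:,0]*D-scan(np.zeros(3),M)((-67,-112,22.5)),M,int(sys.argv[5]) if len(sys.argv)>5 else None)
E
python3 ap.py 50 30 180 .09
```

```text
11.775 [0.4368 0.0854 0.2259] x [ 0.382  0.188 -0.905] q [0.061 0.059 2.276 0.408 0.428 0.678] [ 0.3  0.1 -0.7] win [0.464 0.095 0.107] butt [0.504 0.136 0.282]
label in window frame (fwd,y,z cm) [ 10.6  -8.1 -14.5] off 64.9
dist 0.058 turn [ -9.1  35.3 -13.6] rows 5 t 11.78
[ 0.9 -0.5 -0.5] [-1.8  7.1 -2.7]
[ 1.  -0.5 -0.4] [-1.8  7.1 -2.7]
[ 1.  -0.4 -0.3] [-1.8  7.1 -2.7]
[ 1.1 -0.4 -0.2] [-1.8  7.1 -2.7]
[ 1.1 -0.3 -0. ] [-1.8  7.1 -2.7]
```

Emit:
drive_tool(motion=[{"fingers": 3.5, "x": 0.6, "y": -0.3, "z": -0.3, "wx": -1.1, "wy": 4.4, "wz": -1.7}, {"fingers": 3.5, "x": 0.6, "y": -0.3, "z": -0.3, "wx": -1.1, "wy": 4.4, "wz": -1.7}, {"fingers": 3.5, "x": 0.6, "y": -0.3, "z": -0.2, "wx": -1.1, "wy": 4.4, "wz": -1.7}, {"fingers": 3.5, "x": 0.6, "y": -0.3, "z": -0.2, "wx": -1.1, "wy": 4.4, "wz": -1.7}, {"fingers": 3.5, "x": 0, "y": 0, "z": 0, "wx": 0, "wy": 0, "wz": 0}])

```text
time: 12.4
eef_pos: [0.4419, 0.1048, 0.2102]
orientation: [0.154, 0.845, 0.314, -0.403]
contact_force: [-0.3, -0.6, -2.6]
gripper_width: 0.0419
```

```bash
python3 ap.py 50 30 180 .09 5
```

```text
12.4 [0.4419 0.1048 0.2102] x [ 0.477  0.407 -0.779] q [-0.074  0.15   2.363  1.354  0.469 -0.426] [-0.3 -0.6 -2.6] win [0.485 0.141 0.101] butt [0.493 0.15  0.285]
label in window frame (fwd,y,z cm) [11.3 -3.6 -8.7] off 51.7
dist 0.033 turn [-5.6 21.1 -7.1] rows 5 t 12.4
[ 0.6 -0.2 -0.2] [-1.1  4.2 -1.4]
[ 0.6 -0.2 -0.2] [-1.1  4.2 -1.4]
[ 0.6 -0.1 -0.1] [-1.1  4.2 -1.4]
[ 0.6 -0.1 -0.1] [-1.1  4.2 -1.4]
[ 0.6 -0.1 -0. ] [-1.1  4.2 -1.4]
```

Tracking is good; continuing.

Emit:
drive_tool(motion=[{"fingers": 3.5, "x": 0.6, "y": -0.2, "z": -0.2, "wx": -1.1, "wy": 4.2, "wz": -1.4}, {"fingers": 3.5, "x": 0.6, "y": -0.2, "z": -0.2, "wx": -1.1, "wy": 4.2, "wz": -1.4}, {"fingers": 3.5, "x": 0.6, "y": -0.1, "z": -0.1, "wx": -1.1, "wy": 4.2, "wz": -1.4}, {"fingers": 3.5, "x": 0.6, "y": -0.1, "z": -0.1, "wx": -1.1, "wy": 4.2, "wz": -1.4}, {"fingers": 3.5, "x": 0.6, "y": -0.1, "z": 0, "wx": -1.1, "wy": 4.2, "wz": -1.4}, {"fingers": 3.5, "x": 0, "y": 0, "z": 0, "wx": 0, "wy": 0, "wz": 0}, {"fingers": 3.5, "x": 0, "y": 0, "z": 0, "wx": 0, "wy": 0, "wz": 0}])

```text
time: 13.28
eef_pos: [0.4555, 0.1291, 0.1947]
orientation: [0.11, 0.875, 0.408, -0.236]
contact_force: [0.0, -0.7, -1.6]
gripper_width: 0.0421
```

```bash
python3 ap.py 50 30 180 .09
python3 - <<'E'
from h import *
p,Rt,s=tool();o=scan(p,Rt.as_matrix());X=Rt.as_matrix()
for c in("scene","top"):
    P,D=snap(c,c+"4"); b=(100,220,170,330) if c=="scene" else (110,260,100,300)
    cv2.imwrite(f"pics/{c}4.png",cv2.resize(P[b[0]:b[1],b[2]:b[3]][:,:,::-1],(800,600),interpolation=cv2.INTER_CUBIC))
    for t,q in(("scanner_window",(-67,-112,22.5)),("scanner_butt",(58,24,22.5))):
        print(c,t,w2p(c,o(q)).round(1),[(round(k["p"],2),(np.array(k["position"])*[512,384]).round(1)) for k in r.tip_of(t,c)[:2]])
    print(c,"label",[(round(k["p"],2),(np.array(k["position"])*[512,384]).round(1)) for k in r.tip_of("carton_label",c)[:2]],w2p(c,[.5655,.259,.067]))
    C=cloud(c,D).reshape(-1,3);t=(C-(p-.002*X[:,0]))@X*1000; n=np.stack([-42-t[:,2],10-t[:,0],22.5+t[:,1]],1)
    n=n[(abs(n[:,2]-22.5)<35)&(n[:,0]>-110)&(n[:,0]<75)&(n[:,1]>-130)&(n[:,1]<60)]
    for a in(0,20,40):
        b=n[abs(n[:,0]-a)<6]
        if len(b)>5:print("grip x",a,"y",np.percentile(b[:,1],[5,95]).round(),"z",np.percentile(b[:,2],[5,95]).round())
    for a in(-100,-70,-40):
        b=n[abs(n[:,1]-a)<6]
        if len(b)>5:print("head y",a,"x",np.percentile(b[:,0],[5,95]).round(),"z",np.percentile(b[:,2],[5,95]).round())
E
```

```text
13.275 [0.4555 0.1291 0.1947] x [ 0.556  0.662 -0.503] q [-0.234  0.432  2.414  1.852  0.935 -1.241] [ 0.  -0.7 -1.6] win [0.514 0.199 0.113] butt [0.479 0.157 0.289]
label in window frame (fwd,y,z cm) [ 9.1  0.1 -0. ] off 35.0
dist 0.002 turn [ 0.   0.2 -0. ] rows 1 t 13.28
[0.1 0.1 0. ] [ 0.   0.2 -0. ]
scene scanner_window [229.3 157.3] [(0.67, array([360.7, 231.9]))]
scene scanner_butt [226.1 125.9] [(0.65, array([229. , 126.6]))]
scene label [(0.73, array([234.4, 157.2])), (0.53, array([222.2, 140.4]))] [231.94016078 154.54980359]
grip x 0 y [ 4. 35.] z [37. 43.]
grip x 20 y [20. 43.] z [29. 43.]
grip x 40 y [28. 45.] z [20. 44.]
top scanner_window [174.2 190.1] [(0.58, array([174.8, 190.8]))]
top scanner_butt [176.7 190. ] [(0.7, array([172.5, 186.9]))]
top label [(0.69, array([155.6, 172.8]))] [158.95302744 174.2029815 ]
grip x 0 y [28. 35.] z [ 2. 41.]
grip x 20 y [34. 39.] z [ 5. 42.]
grip x 40 y [32. 42.] z [ 2. 43.]
head y -100 x [-64. -45.] z [-1. 33.]
```

View pics/top4.png

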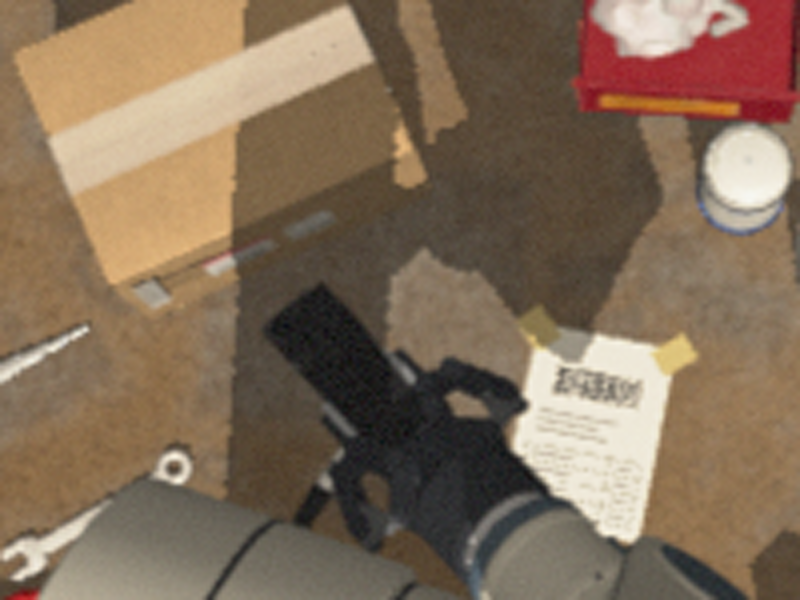

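View pics/scene4.png

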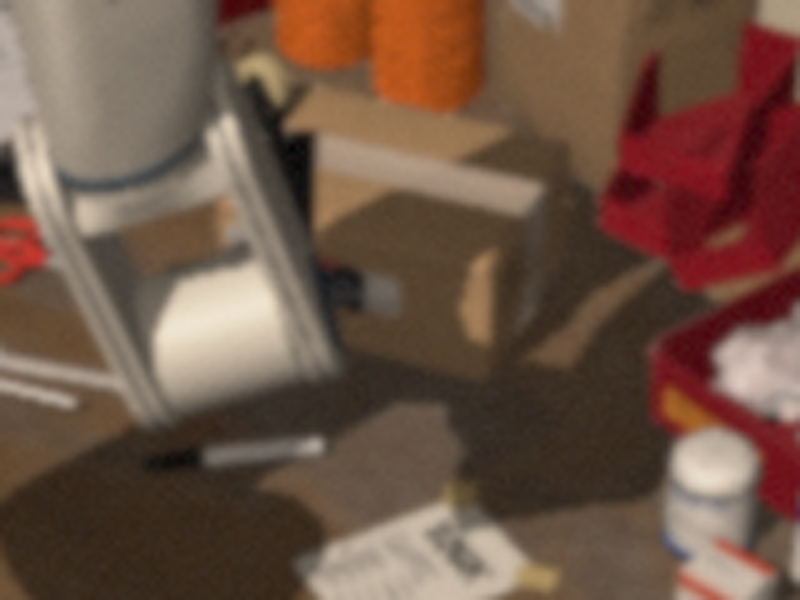

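The label's middle shows at (238,257) in the top crop, which is full-picture (159.5,174.2). I had predicted (159,174.2), and the scanner's head points straight at it. The marker, filter and carton are undisturbed. I'll settle briefly and hand in.

Emit:
drive_tool(motion=[{"fingers": 3.5, "x": 0, "y": 0, "z": 0, "wx": 0, "wy": 0, "wz": 0}, {"fingers": 3.5, "x": 0, "y": 0, "z": 0, "wx": 0, "wy": 0, "wz": 0}, {"fingers": 3.5, "x": 0, "y": 0, "z": 0, "wx": 0, "wy": 0, "wz": 0}])

```text
time: 14.05
eef_pos: [0.4553, 0.129, 0.1946]
orientation: [0.111, 0.876, 0.408, -0.235]
contact_force: [0.6, -0.8, -2.1]
gripper_width: 0.042
```

```bash
python3 ap.py 50 30 180 .09; python3 -c "
from bench import r
print(r.job_done())"
```

```text
14.05 [0.4553 0.129  0.1946] x [ 0.558  0.662 -0.501] q [-0.235  0.433  2.415  1.855  0.937 -1.247] [ 0.6 -0.8 -2.1] win [0.514 0.199 0.113] butt [0.478 0.157 0.289]
label in window frame (fwd,y,z cm) [ 9.1  0.  -0. ] off 34.9
dist 0.002 turn [ 0.1  0.1 -0.1] rows 1 t 14.05
[0.1 0.1 0. ] [ 0.1  0.1 -0.1]
the job is handed in; nothing more can be done
None
```

I handed the job in at about 14 s with the scanner held still in front of the red-banded label. `r.job_done()` gives no verdict, so the result below rests on my own measurements.

- **Draw:** I lifted the scanner straight up out of the larger holster. Contact forces stayed under 7 N.
- **Slip:** the window was held about 10 cm above the bar code for about 1.4 s.
- **Roll:** I turned the scanner 180° about the tool axis, because the arm could not reach the label with the grip pointing down.
- **Label:** my last readings put the window about 9 cm from the label, with the aim within a few mm and 35° off square.
- **Height and surroundings:** the window is 11 cm and the grip end 29 cm above the bench. Nothing looked shifted in the last pictures, but I did not measure the carton and bystanders against their starting positions.

Some checks disagreed:
- **Butt at the slip:** in one view the network put the scanner's grip end about 5 px lower than expected. Depth readings showed the nominal hold, so I made no correction.
- **Label height:** the network put the label about 2 cm lower than the description says. I used the height given, which matched the top picture.
- **Scene view at the end:** the arm hid the window there, and the network's detection of it was false. The top view agreed within 1 px.
- **Refused calls:** my first two move calls were rejected for incomplete rows. Nothing moved.

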